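# Close up the file chest

## Task

Close up the wooden file chest on the bench with your fingertips: push both open drawers fully home, in either order, and only then swing the lid down until it lies flat on the chest. Push gently, without slamming or forcing anything; nothing needs gripping, so pick nothing up, and leave the loose things around the chest where they are.

Things in the scene. Friction and masses are not known exactly. Their poses are not given: they have to be found in the camera images.
- chest: wooden file chest, fixed: 150 mm deep (x), 300 wide (y), 95 high without lid. Origin: centre of its underside, on the bench. +x is level, from the drawer fronts to the hinge side (away from the robot, turned at most 0.25 rad), +y to the robot's left. Two drawers side by side below; above them an open till 32 mm high, its front in one plane with the shut drawers' faces; the lid covers the till
- left_drawer (a joint): left drawer (the one on the chest's +y side, orange-handled files inside): how far it is open, m; 0 = fully home against its stop, 0.075 = fully out. It slides along the chest's x axis and takes about 2 N to move. Its front is 144 mm wide, from 9 to 61 mm above the bench. It starts 35 to 70 mm open
- right_drawer (a joint): right drawer (chest's -y side, green-handled files inside): the same as the left one
- left_drawer_knob (a point): centre of the flat outer end of the left drawer's round brass knob: 22 mm across, 22 mm out from the drawer's front face, centred in the drawer's width, 40 mm above the bench; moves with the drawer
- right_drawer_knob (a point): the same on the right drawer
- chest_lid (a joint): dark wooden lid: opening angle, rad; 0 = shut, lying flat on the chest, 1.57 = upright. Starts 1.0 to 1.45. Its stiff hinge keeps it at any angle where it is left; it takes 1 to 4 N at the free edge to swing it shut, all the way down
- lid_hinge (a point): middle of the lid's hinge line, which runs along the chest's y at the top of its far (+x) side, 95 mm above the bench, on the lid's underside
- lid_edge (a point): middle of the lid's free edge, on its outer (upper when shut) face; 150 mm from the hinge along the lid. The lid is 300 mm wide and 12 mm thick
- oil_can: red and white rectangular oil can, 36 x 62 x 120 mm with its black spout; loose, origin under its centre; leave it where it is
- abrasive_roll: upright brick-red roll of abrasive, 54 mm across, 50 mm high; loose, origin under its centre; leave it where it is
- jar: glass jar with a yellow lid, 68 mm across, 85 mm high; loose, origin under its centre; leave it where it is
- sanding_block: cork sanding block lying in front of the chest, 34 x 60 x 24 mm; loose, origin under its centre; leave it where it is
- bench_file: file with a wooden handle lying on the bench to the robot's right, 244 mm long along its x axis, 24 mm high; loose, origin under its centre; leave it where it is
- bench_hammer: hammer lying on the bench to the robot's left, 220 mm long along its x axis; loose, origin under its centre; leave it where it is

How it is judged (in metres and radians):
On the way, in this order (a step that is already met when the one before it is completed fails the run):
1. both drawers are fully home while the lid is still up (value of joint each of left_drawer, right_drawer below 0.004 m and value of joint chest_lid above 0.6 rad), for 0.2 s.
2. the lid is down, the drawers still home (value of joint each of left_drawer, right_drawer below 0.004 m and value of joint chest_lid below 0.04 rad), for 0.2 s.
At the end, for the whole second after the job is handed in: both drawers within 4 mm of fully home and the lid within 0.04 rad (6 mm at its edge) of flat, the drawers having been shut while the lid was still up (all of step 2); the robot touches nothing.
It fails at once if a loose thing around the chest is moved more than 25 mm or lifted (distance of any of oil_can, abrasive_roll, jar, sanding_block, bench_file, bench_hammer from where it was at the start of the episode above 0.025 m).
It fails at once if a drawer is slammed (faster than 0.6 m/s) (velocity of joint any of left_drawer, right_drawer below -0.6 m/s).
It fails at once if the lid is slammed (faster than 5 rad/s) (velocity of joint chest_lid below -5 rad/s).
It fails at once if the chest, a drawer or the lid is squeezed or shoved hard (over 80 N) (contact force between the fingers and chest above 80 N).
It also fails if it takes over 58 s, if anything falls off the work surface, if the arm or the gripper's body presses on something with over 40 N, if the wrist force passes 120 N, or if a joint passes its speed limit or range.

## Robot

A 6-joint arm with a two-finger parallel gripper is mounted at the origin on the work surface. World frame = base frame: x ahead of the robot, y to its left, z up, the work surface at z = 0. Lengths are in mm, angles in rad, forces in N, time in s.
With the tool pointing down it reaches from about 350 to 875 mm from the base axis. Payload 4.2 kg.
Tool frame: the origin (TCP) lies midway between the tips of the shut fingers; the grasp point (between the pads) lies 19 mm behind it (tcp_to_grasp is the distance from the TCP to the grasp point, in mm); z points along the fingers, y is the line along which they close (so a half turn about z gives the same grasp; the last joint's range is limited). The gripper opens to 85 mm and grips with 20 to 120 N. Pads are 22 mm wide; open, the fingers measure 114 mm over their backs; the gripper's body (76 mm by 85 mm) begins 54 mm behind the grasp point. The pads swing forward as they close: fully open they stand 13 mm farther back than shut.
Start: joints at [-0.897, 0.385, 0.008, 0, -1.194, -0.259], TCP at [251.892, -571.97, 231.312] pointing down, gripper open.
Joint ranges: [-3.14, 3.14], [-1.21, 2.06], [-1.07, 1.41], [-3.16, 2.05], [-2.99, -0.16], [-3.1, 3.1]. Speed limits (rad/s): [2.79, 2.79, 3.14, 3.14, 3.14, 3.14].

## Interface

Orientations are given as a unit quaternion [x, y, z, w].
In Python, from bench import read_state, get_image, job_done, tcp_to_grasp gives the robot as it stands.
- The arm moves only by the tool jog_arm, never from a script. Its argument "plan" is a list of rows, each a list of 3 entries, a list of its own where there are three numbers: the finger opening in mm, from 0 to 85.4, then the shift along the tool's x, y, z as a fraction of full scale, then the turn, a rotation vector about the tool's x, y, z as a fraction of full scale. A call has 1 to 10 rows; each row is the pose to reach, as a shift and turn from the pose commanded when the call began, along the tool's axes at that moment; what a row does not reach only later rows make up. Full scale, the value 1, is 0.1 m for a shift and 60 degrees for a turn. A row lasts 1/8 s, in which the tool goes at most 62.5 mm and 10.7 degrees, less where a joint would pass 70% of its speed; a pose out of reach is approached as far as the arm can. A call with a number of a shift or a turn outside -1 to 1 is refused whole. A call with a gripper value outside its range is refused whole. The fingers move at their own pace and stop on an object; the grip force is fixed at half the most. Time passes only in rows, so rows that repeat a pose let the fingers close. It gives the time, the measured TCP pose, the force, the opening and the grip force at its end, in the units of the state.
- read_state(): the state, without advancing time (a new reading comes with each control period).
- get_image(name): name is "side" or "top" or "wrist"; returns a dict with "img" (384x512x3 uint8, red, green, blue), "range_z" (384x512 float32, mm along the optical axis (not along the pixel's ray), 0 where there is no reading), "intrinsics" (3x3 intrinsics, pixels), "distortion" ([k1, k2, p1, p2, k3] as OpenCV has them; the pictures are not rectified), "extrinsics" (4x4, takes a point from camera to world coordinates); the wrist camera has in their place "tool_from_camera" (4x4, takes a point from camera to tool coordinates, whose origin is the TCP and whose axes are the flange's). Camera axes: x right, y down, z forward; pixel columns grow to the right and rows downward; lengths in mm; the calibration is good to about 2 mm. A picture is of the moment at which its call begins: read the wrist's pose just before it.
- job_done(): hands the job in; it is judged then, once.
The state is a dict: "clock": time; "joints": joint angles; "joint_vel": joint speeds; "joint_efforts": joint torques, N m; "position": TCP position; "ee_rot": TCP orientation; "contact_force": force on the tool from outside, world axes, zero at the start; "wrist_torque": the same for the moment, N m; "gripper_width": finger opening in mm; "grasp_force": force on a finger pad.
Only numpy, scipy, OpenCV 4.12 (cv2) and the standard library are available. Lean on these libraries where they do the work, as an engineer would, in place of code of your own. Each camera call takes 0.05 s, during which the arm holds its last target. There are 200 camera calls.

## Working session

There is one attempt and no reset: what is moved stays moved. The work goes in short steps, Python scripts to look and compute and a tool call to move; the robot and the scene stay as the last step left them, time stands still between calls to the robot, and variables do not carry over. Pictures are saved under pics/ and viewed, at most 10 in all, crops included, and the job is handed in when it is done.

Besides the shell and the picture viewer there is one more tool, called after "Emit:" in YAML: its name, and indented under it one key for each argument. jog_arm: Moves the arm, as the interface text tells. Its arguments: {"type":"object","properties":{"plan":{"type":"array"}},"required":["plan"]}

```bash
mkdir -p pics; ls; cat > h.py <<'E'
import numpy as np,cv2
from bench import *
def cloud(d,T=None):
    h,w=d['range_z'].shape
    u,v=np.meshgrid(np.arange(w),np.arange(h))
    p=cv2.undistortPoints(np.stack([u,v],-1).reshape(-1,1,2).astype(np.float64),np.array(d['intrinsics'],float),np.array(d['distortion'],float)).reshape(h,w,2)
    z=d['range_z']; P=np.dstack([p[...,0]*z,p[...,1]*z,z])
    T=np.array(d['extrinsics'] if T is None else T)
    W=P@T[:3,:3].T+T[:3,3]; W[z<=0]=np.nan
    return W
E
python3 - <<'E'
from h import *
for n in('side','top'):
    d=get_image(n); cv2.imwrite(f'pics/{n}0.png',d['img'][...,::-1]); np.save(f'{n}0.npy',cloud(d)); print(n,np.round(d['extrinsics'],2).tolist())
s=read_state(); print({k:np.round(v,3).tolist() for k,v in s.items()})
E
```

```text
pics
side [[-0.19, -0.54, 0.82, -440.47], [-0.98, 0.12, -0.15, 186.13], [-0.02, -0.84, -0.55, 754.36], [0.0, 0.0, 0.0, 1.0]]
top [[0.02, -0.98, 0.2, 330.47], [-1.0, -0.02, -0.03, 18.47], [0.04, -0.2, -0.98, 1186.97], [0.0, 0.0, 0.0, 1.0]]
{'clock': 0.1, 'joints': [-0.897, 0.385, 0.007, -0.0, -1.194, -0.259], 'joint_vel': [0.0, -0.002, 0.003, 0.002, 0.001, -0.001], 'joint_efforts': [-0.002, -39.332, 18.893, 4.198, -0.003, -0.0], 'position': [251.688, -571.505, 230.341], 'ee_rot': [-0.206, 0.979, 0.001, -0.0], 'contact_force': [-0.046, -0.547, -0.185], 'wrist_torque': [-0.033, -0.026, 0.004], 'grasp_force': 0.0, 'gripper_width': 85.478}
```

View pics/side0.png

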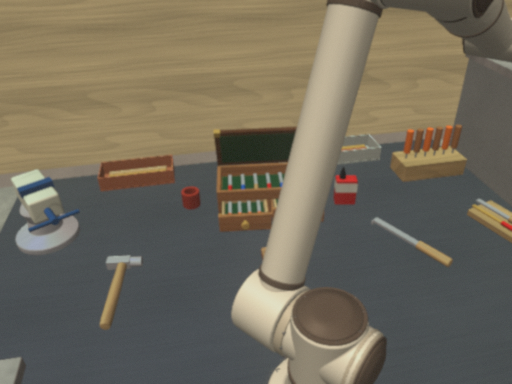

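View pics/top0.png

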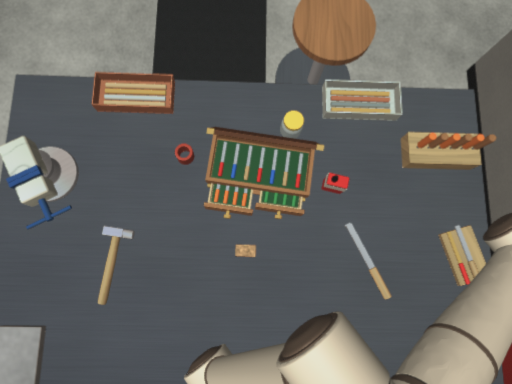

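The side view shows the lid up at about (257,146) and the left knob at (245,225); the arm hides the right drawer. The top view shows the chest at columns 207–315, with knobs near (227,214) and (279,214). The cork block is at (245,250), the can at (336,182), the roll at (184,153) and the jar at (292,122).

```bash
python3 - <<'E'
from h import *
W=np.load('top0.npy'); r=lambda a:np.round(a,0).tolist()
for n,(u,v) in dict(knobL=(227,213),knobR=(278,213),tillFL=(209,182),tillFR=(311,190),drLl=(209,207),drLr=(250,210),drRl=(260,208),drRr=(300,211),block=(245,250),can=(336,182),roll=(176,153),jar=(293,120),lidL=(211,131),lidR=(320,147),lidM=(265,139)).items():
    print(n,r(np.nanmedian(W[v-1:v+2,u-1:u+2].reshape(-1,3),0)))
# till rim: points z 85..100
c=W[120:220,195:330].reshape(-1,3); 
m=(abs(c[:,2]-95)<5); q=c[m]; print(len(q)); 
print('rim rect',cv2.minAreaRect(q[:,:2].astype(np.float32)))
l=c[(c[:,2]>130)]; print('lid n',len(l),r(np.nanmin(l,0)),r(np.nanmax(l,0)))
for s,x0,x1 in(('L',205,255),('R',256,305)):
    a=W[196:220,x0:x1].reshape(-1,3); a=a[(a[:,2]>50)&(a[:,2]<68)]; print(s,cv2.minAreaRect(a[:,:2].astype(np.float32)),len(a))
S=np.load('side0.npy')
for n,(u,v) in dict(knobL=(245,225),lidTL=(219,134),lidT=(290,131),lidBL=(222,160),lidB=(285,160),faceL=(230,223),till=(235,195)).items():
    print('side',n,r(np.nanmedian(S[v-1:v+2,u-1:u+2].reshape(-1,3),0)))
E
```

```text
knobL [507.0, 56.0, 44.0]
knobR [511.0, -94.0, 41.0]
tillFL [593.0, 110.0, 71.0]
tillFR [592.0, -201.0, -0.0]
drLl [523.0, 109.0, 55.0]
drLr [515.0, -11.0, 61.0]
drRl [524.0, -41.0, 44.0]
drRr [515.0, -157.0, 61.0]
block [402.0, 1.0, 23.0]
can [599.0, -258.0, 85.0]
roll [686.0, 214.0, 48.0]
jar [786.0, -134.0, 86.0]
lidL [687.0, 97.0, 236.0]
lidR [653.0, -182.0, 236.0]
lidM [670.0, -41.0, 236.0]
723
rim rect ((644.1343383789062, -37.02105712890625), (300.43096923828125, 141.2522735595703), 82.69921875)
lid n 827 [645.0, -190.0, 130.0] [738.0, 109.0, 241.0]
L ((517.0101318359375, 51.790428161621094), (138.25350952148438, 46.97465515136719), 87.10140991210938) 235
R ((524.4639892578125, -96.5445556640625), (54.0244255065918, 135.6221466064453), 7.434591293334961) 229
side knobL [492.0, 59.0, 44.0]
side lidTL [683.0, 94.0, 227.0]
side lidT [659.0, -104.0, 226.0]
side lidBL [729.0, 87.0, 119.0]
side lidB [711.0, -104.0, 105.0]
side faceL [519.0, 96.0, 37.0]
side till [586.0, 70.0, 83.0]
```

Emit:
jog_arm:
  plan:
    - [0, [-0.3, 0.29, 0], [0, 0, 0.15]]
    - [0, [-0.65, 0.62, 0], [0, 0, 0.33]]
    - [0, [-1, 0.95, 0], [0, 0, 0.516]]
    - [0, [-1, 0.95, 0], [0, 0, 0.516]]
    - [0, [-1, 0.95, 0], [0, 0, 0.516]]

```text
clock: 0.72
position: [305.2, -444.8, 231.3]
ee_rot: [0.062, 0.998, -0.0, -0.0]
contact_force: [0.4, 1.1, 0.1]
gripper_width: -0.0
grasp_force: 0.0
```

Emit:
jog_arm:
  plan:
    - [0, [-0.13, 0.47, 0], [0, 0, 0]]
    - [0, [-0.26, 0.93, 0], [0, 0, 0]]
    - [0, [-0.26, 0.93, 0], [0, 0, 0]]

```text
clock: 1.1
position: [343.1, -354.8, 231.3]
ee_rot: [0.061, 0.998, 0.0, 0.0]
contact_force: [0.6, -0.4, -0.2]
gripper_width: 0.1
grasp_force: 0.0
```

Emit:
jog_arm:
  plan:
    - [0, [-0.13, 0.47, 0], [0, 0, 0]]
    - [0, [-0.26, 0.93, 0], [0, 0, 0]]
    - [0, [-0.26, 0.93, 0], [0, 0, 0]]

```text
clock: 1.48
position: [380.8, -266.2, 231.3]
ee_rot: [0.061, 0.998, -0.0, 0.0]
contact_force: [-0.6, 0.1, -0.6]
gripper_width: 0.1
grasp_force: 0.0
```

Emit:
jog_arm:
  plan:
    - [0, [-0.13, 0.47, 0], [0, 0, 0]]
    - [0, [-0.26, 0.93, 0], [0, 0, 0]]
    - [0, [-0.26, 0.93, 0], [0, 0, 0]]
    - [0, [-0.26, 0.93, 0], [0, 0, 0]]

```text
clock: 1.98
position: [417.4, -178.9, 231.1]
ee_rot: [0.063, 0.998, -0.0, -0.0]
contact_force: [-0.9, -0.8, 0.1]
gripper_width: 0.1
grasp_force: 0.0
```

```bash
cat >> h.py <<'E'
from scipy.spatial.transform import Rotation as R
A=np.array([np.cos(-.124),np.sin(-.124)]);B=np.array([-A[1],A[0]]);C=np.array([644.,-37.])
def loc(P): d=P[...,:2]-C; return np.dstack([d@A,d@B,P[...,2]]) if P.ndim==3 else np.r_[d@A,d@B,P[2]]
def wrist():
    s=read_state(); d=get_image('wrist'); T=np.eye(4); T[:3,:3]=R.from_quat(s['ee_rot']).as_matrix(); T[:3,3]=s['position']
    return d,cloud(d,T@np.array(d['tool_from_camera']))
E
python3 - <<'E'
from h import *
d,W=wrist(); cv2.imwrite('pics/w1.png',d['img'][...,::-1]); 
q={'w':loc(W)}
for n in('side','top'): q[n]=loc(cloud(get_image(n)))
for n,L in q.items():
    L=L.reshape(-1,3);L=L[~np.isnan(L[:,0])]
    rim=L[(abs(L[:,2]-95)<4)&(abs(L[:,1])<170)&(abs(L[:,0])<110)]
    if len(rim):print(n,'rim pct x',np.percentile(rim[:,0],[1,50,99]).round(),'y',np.percentile(rim[:,1],[1,99]).round(),len(rim))
    for s in(1,-1):
        k=L[(abs(L[:,1]-75*s)<7)&(L[:,2]>30)&(L[:,2]<54)&(L[:,0]<-90)&(L[:,0]>-185)]
        f=L[(abs(abs(L[:,1]-75*s)-40)<22)&(L[:,2]>20)&(L[:,2]<64)&(L[:,0]<-70)&(L[:,0]>-170)]
        if len(k):print(n,s,'knob x',np.percentile(k[:,0],[2,10,25]).round(),len(k))
        if len(f):print(n,s,'front x',np.percentile(f[:,0],[2,10,25]).round(),len(f))
    l=L[(L[:,2]>215)&(abs(L[:,1])<140)&(L[:,0]>0)&(L[:,0]<100)]
    if len(l):print(n,'lidtop',np.median(l,0).round(),np.percentile(l,[2,98],axis=0).round().tolist())
E
```

```text
w rim pct x [-71. -67. -59.] y [-58.  99.] 1661
w 1 knob x [-161. -161. -160.] 333
w 1 front x [-140. -139. -139.] 2876
w -1 knob x [-141. -140. -140.] 314
w -1 front x [-119. -119. -118.] 2481
side rim pct x [-74. -26.  82.] y [-147.  152.] 421
side -1 knob x [-144. -143. -141.] 54
side -1 front x [-123. -122. -120.] 416
side lidtop [ 23. -85. 230.] [[17.0, -138.0, 215.0], [30.0, -34.0, 238.0]]
top rim pct x [-70. -60.  70.] y [-149.  150.] 672
top 1 front x [-140. -139. -134.] 218
top -1 front x [-71. -71. -71.] 1
top lidtop [ 27.  -1. 234.] [[21.0, -135.0, 218.0], [40.0, 134.0, 239.0]]
```

View pics/w1.png

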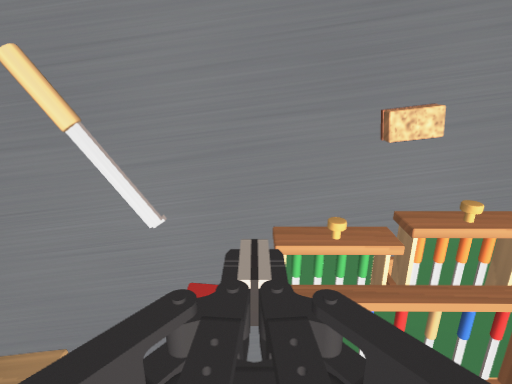

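The wrist view shows the knobs at (337,222) and (472,207), the fingertips at (254,270) and the cork block at (413,122). The drawer fronts sit about 46 mm and 66 mm ahead of the chest front.

Emit:
jog_arm:
  plan:
    - [0, [-0.17, 0.47, 0.2], [0, 0, 0]]
    - [0, [-0.35, 0.94, 0.5], [0, 0, 0]]
    - [0, [-0.35, 0.94, 0.9], [0, 0, 0]]
    - [0, [-0.35, 0.94, 1], [0, 0, 0]]

```text
clock: 2.62
position: [462.3, -89.4, 129.1]
ee_rot: [0.063, 0.998, -0.0, -0.003]
contact_force: [0.7, -0.8, 0.5]
gripper_width: 0.1
grasp_force: 0.0
```

Emit:
jog_arm:
  plan:
    - [0, [0, 0, 0.5], [0, 0, 0]]
    - [0, [0, 0, 0.98], [0, 0, 0]]
    - [0, [0, 0, 0.98], [0, 0, 0]]

```text
clock: 3.0
position: [462.0, -90.1, 31.6]
ee_rot: [0.064, 0.998, -0.001, -0.003]
contact_force: [0.2, 0.3, 0.6]
gripper_width: 0.2
grasp_force: 0.0
```

Emit:
jog_arm:
  plan:
    - [0, [-0.1, 0, 0], [0, 0, 0]]
    - [0, [-0.18, 0, 0], [0, 0, 0]]
    - [0, [-0.25, 0, 0], [0, 0, 0]]
    - [0, [-0.33, 0, 0], [0, 0, 0]]
    - [0, [-0.41, 0, 0], [0, 0, 0]]
    - [0, [-0.49, 0, 0], [0, 0, 0]]
    - [0, [-0.54, 0, 0], [0, 0, 0]]
    - [0, [-0.54, 0, 0], [0, 0, 0]]

```text
clock: 4.0
position: [518.5, -95.6, 33.2]
ee_rot: [0.063, 0.998, 0.0, 0.001]
contact_force: [-0.1, -0.3, -0.0]
gripper_width: 0.3
grasp_force: 0.0
```

Emit:
jog_arm:
  plan:
    - [0, [-0.04, 0, 0], [0, 0, 0]]
    - [0, [-0.07, 0, 0], [0, 0, 0]]
    - [0, [-0.1, 0, 0], [0, 0, 0]]
    - [0, [-0.12, 0, 0], [0, 0, 0]]

```text
clock: 4.5
position: [529.4, -97.1, 33.2]
ee_rot: [0.063, 0.998, 0.0, -0.0]
contact_force: [-1.1, 1.2, 0.8]
gripper_width: 0.0
grasp_force: 0.8
```

```bash
cat >> h.py <<'E'
def knobs():
    s=read_state();print('tcp',loc(np.array(s['position'])).round(1),np.round(s['contact_force'],1))
    for n in('side','top','w'):
        L=loc(wrist()[1] if n=='w' else cloud(get_image(n))).reshape(-1,3)
        for s in(1,-1):
            f=L[(abs(abs(L[:,1]-75*s)-45)<20)&(L[:,2]>20)&(L[:,2]<60)&(L[:,0]<-60)&(L[:,0]>-170)]
            t=L[(abs(L[:,1]-75*s)<70)&(L[:,2]>72)&(L[:,2]<92)&(L[:,0]<-60)&(L[:,0]>-90)]
            print(n,s,'front',np.percentile(f[:,0],[10,25,50]).round(1) if len(f) else 0,len(f),'till',np.percentile(t[:,0],[10,25,50]).round(1) if len(t) else 0,len(t))
E
python3 -c "
from h import *
knobs()"
```

```text
tcp [-106.3  -73.8   33.2] [-1.1  1.2  0.8]
side 1 front [-142.3 -140.9 -139.3] 105 till [-72.7 -72.  -70.6] 64
side -1 front [-75.8 -74.5 -73.1] 287 till [-73.4 -71.8 -70.5] 72
top 1 front [-139.6 -139.4 -138.4] 29 till 0 0
top -1 front 0 0 till 0 0
w 1 front [-139.4 -139.  -103.6] 7482 till [-70.5 -70.1 -69.7] 264
w -1 front [-73.  -72.8 -72.5] 837 till 0 0
```

Emit:
jog_arm:
  plan:
    - [0, [-0.01, 0, 0], [0, 0, 0]]
    - [0, [-0.02, 0, 0], [0, 0, 0]]
    - [0, [-0.03, 0, 0], [0, 0, 0]]
    - [0, [-0.03, 0, 0], [0, 0, 0]]

```text
clock: 5.15
position: [532.2, -97.4, 33.3]
ee_rot: [0.063, 0.998, -0.0, -0.0]
contact_force: [-2.0, 0.3, 0.8]
gripper_width: 0.0
grasp_force: 1.1
```

Emit:
jog_arm:
  plan:
    - [0, [-0.01, 0, 0], [0, 0, 0]]
    - [0, [-0.015, 0, 0], [0, 0, 0]]
    - [0, [-0.015, 0, 0], [0, 0, 0]]

```text
clock: 5.52
position: [532.2, -97.6, 33.1]
ee_rot: [0.063, 0.998, -0.0, -0.002]
contact_force: [-5.1, 2.9, 2.8]
gripper_width: -0.2
grasp_force: 2.8
```

Emit:
jog_arm:
  plan:
    - [0, [0.25, 0, 0], [0, 0, 0]]
    - [0, [0.6, 0, 0], [0, 0, 0]]
    - [0, [0.82, 0, 0], [0, 0, 0]]
    - [0, [0.82, 0.4, 0], [0, 0, 0]]
    - [0, [0.82, 0.9, 0], [0, 0, 0]]
    - [0, [0.82, 0.9, 0], [0, 0, 0]]

```text
clock: 6.28
position: [466.5, 4.9, 34.1]
ee_rot: [0.06, 0.998, 0.001, 0.002]
contact_force: [-0.4, -0.8, -0.3]
gripper_width: 0.2
grasp_force: 0.0
```

Emit:
jog_arm:
  plan:
    - [0, [0, 0.35, 0], [0, 0, 0]]
    - [0, [0, 0.6, 0], [0, 0, 0]]
    - [0, [0, 0.6, 0], [0, 0, 0]]

```text
clock: 6.65
position: [472.7, 62.5, 33.6]
ee_rot: [0.062, 0.998, 0.001, 0.001]
contact_force: [-0.5, -0.6, -0.9]
gripper_width: 0.3
grasp_force: 0.0
```

Emit:
jog_arm:
  plan:
    - [0, [-0.08, 0, 0], [0, 0, 0]]
    - [0, [-0.16, 0, 0], [0, 0, 0]]
    - [0, [-0.24, 0, 0], [0, 0, 0]]
    - [0, [-0.32, 0, 0], [0, 0, 0]]
    - [0, [-0.4, 0, 0], [0, 0, 0]]
    - [0, [-0.48, 0, 0], [0, 0, 0]]
    - [0, [-0.56, 0, 0], [0, 0, 0]]
    - [0, [-0.63, 0, 0], [0, 0, 0]]
    - [0, [-0.69, 0, 0], [0, 0, 0]]
    - [0, [-0.71, 0, 0], [0, 0, 0]]

```text
clock: 7.9
position: [542.4, 52.7, 33.3]
ee_rot: [0.063, 0.998, 0.0, 0.0]
contact_force: [-1.6, -0.1, 0.2]
gripper_width: 0.0
grasp_force: 0.8
```

```bash
python3 -c "
from h import *
knobs()"
```

```text
tcp [-111.9   76.4   33.3] [-1.6 -0.1  0.2]
side 1 front [-81.6 -80.7 -79.2] 147 till [-73.1 -72.5 -70.8] 41
side -1 front [-73.2 -71.8 -70.6] 317 till [-73.2 -71.9 -70.5] 299
top 1 front [-78.8 -78.3 -78.1] 35 till [-69.7 -69.5 -69.1] 21
top -1 front [-70.3 -70.1 -69.8] 82 till [-70.4 -70.  -69.6] 92
w 1 front [-78.9 -78.7 -78.3] 866 till 0 0
w -1 front [-70.4 -70.1 -69.8] 4141 till [-71. -71. -71.] 1
```

Right drawer is flush. About 8.5 mm to go on the left.

Emit:
jog_arm:
  plan:
    - [0, [-0.03, 0, 0], [0, 0, 0]]
    - [0, [-0.055, 0, 0], [0, 0, 0]]
    - [0, [-0.07, 0, 0], [0, 0, 0]]
    - [0, [-0.08, 0, 0], [0, 0, 0]]
    - [0, [-0.09, 0, 0], [0, 0, 0]]
    - [0, [-0.09, 0, 0], [0, 0, 0]]

```text
clock: 8.8
position: [550.9, 51.4, 33.3]
ee_rot: [0.063, 0.998, 0.0, 0.0]
contact_force: [-1.0, 0.9, -0.3]
gripper_width: -0.1
grasp_force: 0.5
```

Emit:
jog_arm:
  plan:
    - [0, [-0.01, 0, 0], [0, 0, 0]]
    - [0, [-0.012, 0, 0], [0, 0, 0]]
    - [0, [-0.012, 0, 0], [0, 0, 0]]

```text
clock: 9.18
position: [551.2, 51.2, 33.2]
ee_rot: [0.063, 0.998, -0.0, -0.001]
contact_force: [-3.6, 2.0, 2.1]
gripper_width: 0.0
grasp_force: 2.2
```

```bash
python3 -c "
from h import *
knobs()
for n in ('side','top'):
    L=loc(cloud(get_image(n))).reshape(-1,3); L=L[(L[:,2]>110)&(L[:,2]<245)&(abs(L[:,1])<140)&(L[:,0]>0)&(L[:,0]<110)]
    t=L[L[:,2]>205]
    print(n,len(L),'top',t.max(0).round(),np.median(t,0).round(), np.polyfit(L[:,2],L[:,0],1))
    y=L[:,1]; print([(k,np.round(L[abs(y-k)<15][:,2].max())) for k in(-120,-75,0,75,120) if (abs(y-k)<15).any()])
"
```

```text
tcp [-103.    76.    33.2] [-3.6  2.   2.1]
side 1 front [-73.3 -72.2 -70.6] 148 till [-73.5 -72.  -70.3] 51
side -1 front [-73.2 -71.9 -70.4] 317 till [-73.1 -72.  -70.8] 295
top 1 front [-70.  -69.8 -69.5] 23 till [-69.9 -69.7 -69.5] 19
top -1 front [-70.5 -70.2 -69.8] 79 till [-70.4 -70.1 -69.6] 91
w 1 front [-70.2 -69.9 -69.6] 833 till [-89.5 -89.5 -89.5] 1
w -1 front [-70.4 -70.1 -69.8] 4131 till [-70.5 -70.3 -69.8] 396
side 1881 top [ 35.  29. 241.] [ 25. -55. 225.] [ -0.4089404  116.47026168]
[(-120, np.float64(238.0)), (-75, np.float64(241.0)), (0, np.float64(241.0))]
top 804 top [ 46. 140. 241.] [ 27.   1. 234.] [ -0.5008814 144.7478581]
[(-120, np.float64(240.0)), (-75, np.float64(238.0)), (0, np.float64(239.0)), (75, np.float64(239.0)), (120, np.float64(241.0))]
```

Both drawers are flush with the till front. Next I go up and over behind the lid, whose angle is about 1.18 and whose outer edge is near local (32, z 239).

Emit:
jog_arm:
  plan:
    - [0, [0.15, 0, 0], [0, 0, 0]]
    - [0, [0.3, 0, -0.1], [0, 0, 0]]
    - [0, [0.3, 0, -0.6], [0, 0, 0]]
    - [0, [0.3, 0, -1], [0, 0, 0]]

```text
clock: 9.93
position: [522.0, 55.2, 135.8]
ee_rot: [0.062, 0.998, 0.0, 0.001]
contact_force: [0.9, 0.3, 0.1]
gripper_width: 0.2
grasp_force: 0.0
```

Emit:
jog_arm:
  plan:
    - [0, [0, -0.3, -0.5], [0, 0, 0]]
    - [0, [0, -0.6, -1], [0, 0, 0]]
    - [0, [0, -0.7, -1], [0, 0, 0]]

```text
clock: 10.3
position: [515.1, -15.2, 238.9]
ee_rot: [0.063, 0.998, 0.001, 0.006]
contact_force: [-0.3, -0.1, -0.9]
gripper_width: -0.3
grasp_force: 0.0
```

Emit:
jog_arm:
  plan:
    - [0, [0, 0, -0.4], [0, 0, 0]]
    - [0, [0, 0, -0.8], [0, 0, 0]]
    - [0, [-0.4, 0, -0.8], [0, 0, 0]]
    - [0, [-0.8, 0, -0.8], [0, 0, 0]]
    - [0, [-1, 0, -0.8], [0, 0, 0]]
    - [0, [-1, 0, -0.8], [0, 0, 0]]

```text
clock: 11.05
position: [612.8, -26.8, 311.6]
ee_rot: [0.063, 0.998, -0.0, -0.001]
contact_force: [-0.4, 0.0, 0.2]
gripper_width: -0.5
grasp_force: 0.0
```

Emit:
jog_arm:
  plan:
    - [0, [-0.5, 0, 0], [0, 0, 0]]
    - [0, [-0.95, 0, 0], [0, 0, 0]]
    - [0, [-1, 0, 0], [0, 0, 0]]
    - [0, [-1, 0, 0], [0, 0, 0]]

```text
clock: 11.55
position: [710.9, -39.2, 313.0]
ee_rot: [0.063, 0.998, -0.0, -0.001]
contact_force: [0.1, 0.3, 0.4]
gripper_width: -0.3
grasp_force: 0.0
```

```bash
python3 -c "
from h import *
print(loc(np.array(read_state()['position'])))"
```

```text
[ 66.69179616   6.08164406 312.95755919]
```

Emit:
jog_arm:
  plan:
    - [0, [-0.13, 0, 0], [0, 0, 0]]
    - [0, [-0.13, 0, 0.4], [0, 0, 0]]
    - [0, [-0.13, 0, 0.75], [0, 0, 0]]
    - [0, [-0.13, 0, 0.89], [0, 0, 0]]
    - [0, [-0.13, 0, 0.89], [0, 0, 0]]

```text
clock: 12.18
position: [724.0, -41.0, 224.8]
ee_rot: [0.063, 0.998, -0.0, -0.0]
contact_force: [0.5, -0.7, 0.8]
gripper_width: -0.1
grasp_force: 0.0
```

Emit:
jog_arm:
  plan:
    - [0, [0.1, 0, 0], [0, 0, 0]]
    - [0, [0.2, 0, 0], [0, 0, 0]]
    - [0, [0.3, 0, 0], [0, 0, 0]]
    - [0, [0.36, 0, 0.02], [0, 0, 0]]
    - [0, [0.44, 0, 0.06], [0, 0, 0]]
    - [0, [0.53, 0, 0.09], [0, 0, 0]]
    - [0, [0.53, 0, 0.09], [0, 0, 0]]

```text
clock: 13.05
position: [670.8, -34.3, 214.6]
ee_rot: [0.063, 0.998, 0.0, -0.001]
contact_force: [0.7, -1.3, -0.6]
gripper_width: 0.3
grasp_force: 0.0
```

```bash
python3 -c "
from h import *
print(loc(np.array(read_state()['position'])),read_state()['contact_force'])
d=get_image('side');cv2.imwrite('pics/s2.png',d['img'][...,::-1])"
```

```text
[ 26.3075088    6.00967526 214.6333217 ] [ 0.66442062 -1.27090398 -0.55386395]
```

View pics/s2.png

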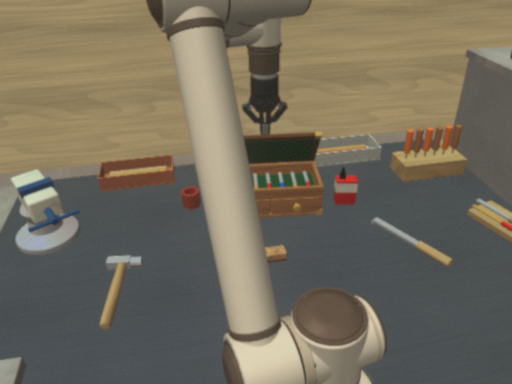

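The drawers are shut, and the fingers at (265,128) are behind the lid, whose top edge at row 135 has started to move. I continue the arc.

Emit:
jog_arm:
  plan:
    - [0, [0.12, 0, 0.07], [0, 0, 0]]
    - [0, [0.23, 0, 0.15], [0, 0, 0]]
    - [0, [0.33, 0, 0.24], [0, 0, 0]]
    - [0, [0.42, 0, 0.34], [0, 0, 0]]
    - [0, [0.5, 0, 0.45], [0, 0, 0]]
    - [0, [0.57, 0, 0.56], [0, 0, 0]]
    - [0, [0.57, 0, 0.56], [0, 0, 0]]

```text
clock: 13.98
position: [614.2, -27.3, 157.8]
ee_rot: [0.063, 0.998, -0.0, -0.002]
contact_force: [0.5, -1.0, 0.1]
gripper_width: 0.2
grasp_force: 0.0
```

```bash
python3 -c "
from h import *
print(loc(np.array(read_state()['position'])),read_state()['contact_force'])
for n in('side','top'):
    L=loc(cloud(get_image(n))).reshape(-1,3)
    for k in(-120,-80,80,120):
        l=L[(abs(L[:,1]-k)<15)&(L[:,2]>100)&(L[:,2]<215)&(L[:,0]>-90)&(L[:,0]<60)]
        if len(l)>5: print(n,k,len(l),np.percentile(l,[2,98],axis=0).round().tolist(),np.polyfit(l[:,0],l[:,2],1).round(2))
"
```

```text
[-30.75031879   5.92420166 157.77205845] [ 0.477753   -0.95827491  0.09337675]
side -120 105 [[-61.0, -134.0, 118.0], [57.0, -105.0, 164.0]] [ -0.34 140.47]
side -80 99 [[-61.0, -95.0, 122.0], [49.0, -66.0, 163.0]] [ -0.34 140.75]
top -120 399 [[-57.0, -134.0, 116.0], [57.0, -106.0, 162.0]] [ -0.39 139.78]
top -80 400 [[-57.0, -94.0, 117.0], [57.0, -66.0, 162.0]] [ -0.39 140.07]
top 80 205 [[-57.0, 66.0, 139.0], [4.0, 94.0, 163.0]] [ -0.35 141.75]
top 120 163 [[-57.0, 106.0, 143.0], [-8.0, 134.0, 163.0]] [ -0.34 142.35]
```

The lid follows and is now at about 0.36 rad. I'll bring it down the rest of the way slowly.

Emit:
jog_arm:
  plan:
    - [0, [0.05, 0, 0.12], [0, 0, 0]]
    - [0, [0.09, 0, 0.24], [0, 0, 0]]
    - [0, [0.12, 0, 0.34], [0, 0, 0]]
    - [0, [0.14, 0, 0.42], [0, 0, 0]]
    - [0, [0.14, 0, 0.46], [0, 0, 0]]
    - [0, [0.14, 0, 0.49], [0, 0, 0]]
    - [0, [0.14, 0, 0.49], [0, 0, 0]]

```text
clock: 14.95
position: [601.2, -25.7, 109.8]
ee_rot: [0.063, 0.998, -0.0, -0.001]
contact_force: [0.6, 0.7, 0.2]
gripper_width: 0.2
grasp_force: 0.0
```

Emit:
jog_arm:
  plan:
    - [0, [0, 0, 0.01], [0, 0, 0]]
    - [0, [0, 0, 0.02], [0, 0, 0]]
    - [0, [0, 0, 0.03], [0, 0, 0]]
    - [0, [0, 0, 0.03], [0, 0, 0]]

```text
clock: 15.45
position: [601.6, -25.6, 107.6]
ee_rot: [0.063, 0.998, -0.0, -0.0]
contact_force: [-2.4, 1.2, 3.2]
gripper_width: -0.1
grasp_force: 1.7
```

Emit:
jog_arm:
  plan:
    - [0, [0, 0, 0.01], [0, 0, 0]]
    - [0, [0, 0, 0.02], [0, 0, 0]]
    - [0, [0, 0, 0.02], [0, 0, 0]]

```text
clock: 15.82
position: [601.6, -25.6, 107.5]
ee_rot: [0.062, 0.998, -0.0, 0.0]
contact_force: [-3.9, 0.6, 11.9]
gripper_width: 0.2
grasp_force: 6.0
```

The lid is on its stop: 12 N with no further travel. I lift straight off and check.

Emit:
jog_arm:
  plan:
    - [0, [0, 0, -0.15], [0, 0, 0]]
    - [0, [0, 0, -0.5], [0, 0, 0]]
    - [0, [0, 0, -1], [0, 0, 0]]
    - [0, [0, 0, -1], [0, 0, 0]]
    - [0, [0, 0, -1], [0, 0, 0]]

```text
clock: 16.45
position: [601.4, -25.5, 205.1]
ee_rot: [0.063, 0.998, 0.0, -0.0]
contact_force: [1.3, -0.2, 0.0]
gripper_width: 0.1
grasp_force: 0.0
```

```bash
python3 -c "
from h import *
knobs()
L=loc(cloud(get_image('top'))).reshape(-1,3)
for k in(-120,-80,80,120):
    l=L[(abs(L[:,1]-k)<15)&(L[:,2]>85)&(L[:,2]<200)&(L[:,0]>-75)&(L[:,0]<75)]
    if len(l)>5: print(k,len(l),np.percentile(l,[2,98],axis=0).round().tolist(),np.polyfit(l[:,0],l[:,2],1).round(3))
d=get_image('top');cv2.imwrite('pics/t3.png',d['img'][...,::-1])"
```

```text
tcp [-43.7   6.2 205.1] [ 1.3 -0.2  0. ]
side 1 front [-73.3 -71.8 -70.1] 72 till [-72.3 -71.5 -70.6] 59
side -1 front [-73.3 -72.  -70.7] 318 till [-73.2 -71.9 -70.4] 287
top 1 front [-70.  -69.8 -69.5] 70 till [-70.  -69.7 -69.2] 68
top -1 front [-70.4 -70.2 -69.9] 78 till [-70.2 -70.  -69.7] 69
w 1 front [-69.4 -69.3 -69.2] 652 till [-69.5 -69.3 -69.2] 799
w -1 front [-69.8 -69.7 -69.6] 674 till [-69.9 -69.8 -69.7] 803
-120 533 [[-70.0, -134.0, 98.0], [72.0, -106.0, 111.0]] [1.10000e-02 1.06513e+02]
-80 508 [[-70.0, -95.0, 98.0], [71.0, -66.0, 111.0]] [1.20000e-02 1.06642e+02]
80 293 [[-69.0, 66.0, 93.0], [11.0, 95.0, 111.0]] [5.00000e-02 1.08023e+02]
120 276 [[-69.0, 106.0, 91.0], [4.0, 135.0, 111.0]] [5.90000e-02 1.08368e+02]
```

View pics/t3.png

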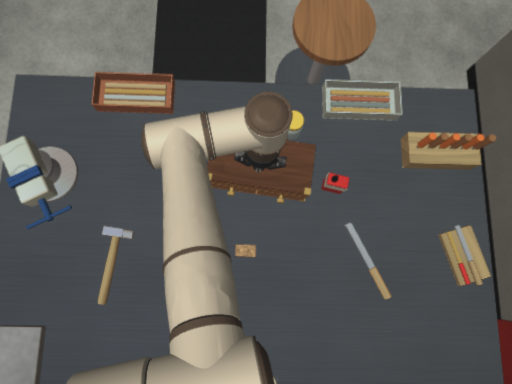

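The lid lies flat over (210–315, 140–195) with its top at z ≈ 107 mm. The drawers are flush, the block (245,250) and can (336,182) are in place, and the hand is clear.

```bash
python3 -c "
from bench import *
print(job_done())"
```

```text
the job is handed in; nothing more can be done
None
```

I pushed both drawers fully home, then lowered the lid flat onto the chest, and handed the job in at about 16.5 s. My last measurements show the drawer fronts flush and the lid flat; the cork block and oil can look unmoved, and the hand-in returned no verdict.

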